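# Uncover the tube pot and hold the heater's sprung cover

### The arm

A 6-joint arm with a two-finger parallel gripper is mounted at the origin on the work surface. World frame = base frame: x ahead of the robot, y to its left, z up, the work surface at z = 0. Lengths are in mm, angles in rad, forces in N, time in s.
With the tool pointing down it reaches from about 350 to 875 mm from the base axis. Payload 4.2 kg.
Tool frame: the origin (TCP) lies midway between the tips of the shut fingers; the grasp point (between the pads) lies arm.grip_depth behind it (arm.grip_depth is the distance from the TCP to the grasp point, in mm); z points along the fingers, y is the direction in which the jaws open and shut (so a half turn about z gives the same grasp; the last joint's range is limited). The gripper opens to 85 mm and grips with 20 to 120 N. Pads are 22 mm wide; open, the fingers measure 114 mm over their backs; the gripper's body (76 mm by 85 mm) begins 54 mm behind the grasp point. The pads swing forward as they close: fully open they stand 13 mm farther back than shut.
Start: joints at [1.439, 0.385, 0.008, 0, -1.194, -0.259], TCP at [238.047, 577.869, 198.512] pointing down, gripper open.
Joint ranges: [-3.14, 3.14], [-1.21, 2.06], [-1.07, 1.41], [-3.16, 2.05], [-2.99, -0.16], [-3.1, 3.1]. Speed limits (rad/s): [2.79, 2.79, 3.14, 3.14, 3.14, 3.14].

### API

Orientations are given as a unit quaternion [x, y, z, w].
In Python, from bench import arm gives the robot as it stands.
- The arm moves only by the tool play_rows, never from a script. Its argument "motion" is one flat list of numbers, 7 for each row, row after row: the opening in per cent of the stroke, from 0 (shut) to 100 (fully open), then the shift along the world's x, y, z in cm, then the turn, a rotation vector about the world's x, y, z in degrees. A call has 1 to 5 rows; each row is the pose to reach, as a shift and turn from the pose commanded when the call began; what a row does not reach only later rows make up. A row lasts 1/8 s, in which the tool goes at most 62.5 mm and 10.7 degrees, less where a joint would pass 70% of its speed; a pose out of reach is approached as far as the arm can. A call with a gripper value outside its range is refused whole. The fingers move at their own pace and stop on an object; the grip force is fixed at half the most. Time passes only in rows, so rows that repeat a pose let the fingers close. It gives the time, the measured TCP pose, the force and the opening at its end, in the units of the state.
- arm.read_state(): the state, without advancing time (a new reading comes with each control period).
- arm.get_image(name): name is "scene" or "side" or "wrist"; returns (picture, depth): 384x512x3 uint8, red, green, blue; 384x512 float32, mm along the optical axis (not along the pixel's ray), 0 where there is no reading.
- arm.camera_info(name): a dict with "fovy" (degrees; the focal length in pixels is half the picture's height over the tangent of half this angle, whatever the lens; pixels are square), "cx", "cy" (the principal point, pixels), "k1" (the pictures are not rectified: a ray, as slopes to the right and down, at radius r is drawn at 1 + k1 r^2 times it, then the intrinsics apply), "R" (3x3) and "t" (3): a world point X has camera coordinates R X + t. Camera axes: x right, y down, z forward; pixel columns grow to the right and rows downward; lengths in mm; the calibration is good to about 2 mm. A picture is of the moment at which its call begins: read the wrist's pose just before it. camera_info takes no time and is no camera call; for the wrist camera it gives the pose at the moment of the call.
- arm.job_done(): hands the job in, once; it reports no verdict.
Trained networks look in the newest picture that a camera, given by its name, has taken for a name from the list of things; names that differ only in an ending like _2 or _b are one class to them, and where a whole thing is asked for, a point or a joint stands for the part that bears it (a point fixed in the world has none). Each returns a list of dicts, best first, with "confidence" (0 to 1); they miss things now and then, are a little off and sometimes report something else, mostly with a low value. They report only what shows in the picture. A call takes as long as a camera call. They do not tell look-alikes from the thing itself.
- arm.outline_of(thing, camera): "mask" (384x512 bool, what is visible of it) and "extent" ([left, top, width, height] in pixels, round what is visible of it).
- arm.place_of(thing, camera): "uv" ([column, row] in pixels: a listed point, or the origin of a listed thing).
The state is a dict: "clock": time; "joints": joint angles; "joint_vel": joint speeds; "joint_efforts": joint torques, N m; "position": TCP position; "ee_rot": TCP orientation; "contact_force": force on the tool from outside, world axes, zero at the start; "wrist_torque": the same for the moment, N m; "gripper_width": finger opening in mm.
Only numpy, scipy, OpenCV 4.12 (cv2) and the standard library are available. Lean on these libraries where they do the work, as an engineer would, in place of code of your own. Each camera call takes 0.05 s, during which the arm holds its last target.

### The job

I am about to move the tubes from the steel pot into the block heater. Lift the pot's loose lid off by its knob and set it down flat, knob up, in the middle of the black bench mat, then let go of it; after that raise the heater's sprung cover clearly past its balance point, but without letting it fly open to its stop, ease it back until it is about ten degrees below the balance point, and keep holding it there with the fingers: the program finishes while still holding it. Do not drop the lid, and do not shift the pot, the jars or the tube rack.

Things in the scene. Friction and masses are not known exactly. Their poses are not given: they have to be found in the camera images.
- pot: Round steel pot, open at the top once its lid is off, 90 mm high, 108 mm across the rim, 0.8 kg, standing loose on the bench with short capped tubes inside. Origin: centre of its underside; z up.
- pot_lid: Loose steel lid on the pot: disc 120 mm across, 5 mm thick, with a centring step 90 mm across, 6 mm deep beneath it (about 12 mm of side play in the pot) and a black knob on top; 0.11 to 0.22 kg. Origin: centre of the step's underside; disc top 11 mm, knob top 40 mm above it; z up. On the pot the origin is 84 mm above the bench; set down, it rests on the step.
- lid_knob (a point): Middle of the gripping part of the lid's knob: an upright cylinder 28 mm across and 18 mm high, on a thin 14 mm stem. The point is 20 mm above the top of the disc and 31 mm above the lid's origin.
- mat: Square black rubber bench mat, 150 x 150 x 4 mm, fixed flat on the bench; empty. Origin: centre of its underside; the top is 4 mm higher.
- heater: Block heater, a fixed box with blue foot and white top, 190 mm deep (x), 220 mm wide (y), 100 mm high to the rim under its cover; turned up to 0.25 rad either way. Origin: centre of its underside; its x axis points from the front (robot side, where the grab bar is) to the back (hinge), z up.
- cover (a joint): Angle of the heater's grey sprung cover (190 x 220 x 20 mm plate, 0.9 kg, hinged at the heater's back): 0 shut and level, grows as its front rises; stop at 1.45 rad. A spring carries part of the weight: balance point at 0.90 rad (52 degrees). Let go below it, the cover falls shut; above it, it springs open to the stop. Hardly any friction; 1 to 2 N at the grab bar moves it.
- cover_hinge (a point): Middle of the cover's hinge axis, at the heater's back edge: 95 mm behind the heater's origin and 111 mm above it. The axis runs along the heater's y.
- cover_bar (a point): Middle of the cover's round level steel grab bar, 12 mm thick, parallel to the heater's y, 130 mm free between two arms, with a 39 mm clear gap (open above and below) to the plate's front edge. Shut, it is 111 mm above the bench; at angle q it is 235*cos(q) mm in front of the hinge axis and 235*sin(q) mm above it. Pinched from above along the heater's x, it turns between the pads.
- jar_a: Closed glass jar with a red cap, 72 mm across, 130 mm high, bystander: leave alone. Origin: centre of its underside.
- jar_b: Closed glass jar with a black cap, 72 mm across, 130 mm high, bystander: leave alone. Origin: centre of its underside.
- tube_rack: Wire rack of eight orange-capped tubes, 80 x 160 x 113 mm, bystander: leave alone. Origin: centre of its underside.
Things that resemble listed ones, but are neither listed nor needed, are in the scene too. Leave any purple look-alike of the pot alone. Several things have the shape of the pot_lid; the one meant has the colours described above.

How it is judged:
By the outcome, as a careful person would: the job done as asked, in the order asked, and still so for the second after the job is handed in, while the arm keeps its last pose, push and grip.
It also fails if it takes over 54 s, if anything falls off the work surface, if the arm or the gripper's body presses on something with over 40 N, if the wrist force passes 120 N, or if a joint passes its speed limit or range.

## Working session

There is one attempt and no reset: what is moved stays moved. The work goes in short steps, Python scripts to look and compute and a tool call to move; the robot and the scene stay as the last step left them, time stands still between calls to the robot, and variables do not carry over. Pictures are saved under pics/ and viewed, and the job is handed in when it is done.

Besides the shell and the picture viewer there is one more tool, called after "Call:" by a JSON object that holds its "op" and its "data", one argument or row to a line. play_rows: Moves the arm, as the interface text tells. Its arguments: {"type":"object","properties":{"motion":{"type":"array","items":{"type":"number"}}},"required":["motion"]}

```bash
ls; mkdir -p pics; cat > h.py <<'E'
import numpy as np, cv2
from bench import arm
def K(ci):
    f=192/np.tan(np.radians(ci['fovy'])/2); return f,ci['cx'],ci['cy'],ci['k1']
def ray(ci,u,v):
    f,cx,cy,k=K(ci); x=(np.asarray(u,float)-cx)/f; y=(np.asarray(v,float)-cy)/f
    a,b=x.copy(),y.copy()
    for _ in range(20):
        s=1+k*(a*a+b*b); a=x/s; b=y/s
    return a,b
def world(ci,u,v,d):
    a,b=ray(ci,u,v); d=np.asarray(d,float)
    P=np.stack([a*d,b*d,d],-1)
    return (P-np.array(ci['t']))@np.array(ci['R'])
def onz(ci,u,v,z):
    a,b=ray(ci,u,v); R=np.array(ci['R']);c=-R.T@np.array(ci['t'])
    d=np.stack([a,b,np.ones_like(a)],-1)@R
    return c+d*((z-c[2])/d[...,2])[...,None]
def proj(ci,X):
    f,cx,cy,k=K(ci); p=np.asarray(X)@np.array(ci['R']).T+np.array(ci['t'])
    a=p[...,0]/p[...,2];b=p[...,1]/p[...,2];s=1+k*(a*a+b*b)
    return np.stack([cx+f*a*s,cy+f*b*s],-1)
def save(n,im): cv2.imwrite('pics/'+n+'.png',im[:,:,::-1])
E
python3 - <<'E'
from h import *
for n in ['scene','side','wrist']:
    im,d=arm.get_image(n); ci=arm.camera_info(n); save(n+'0',im); np.savez('pics/'+n+'0.npz',im=im,d=d)
    print(n,{k:np.round(v,3).tolist() for k,v in ci.items()})
    for t in ['pot','pot_lid','lid_knob','mat','heater','cover_hinge','cover_bar','jar_a','tube_rack']:
        try:
            print(t,[(np.round(r['uv']).tolist(),round(r['confidence'],2)) for r in arm.place_of(t,n)])
        except Exception as e: print(t,e)
s=arm.read_state();print(s,arm.grip_depth)
E
```

```text
pics
scene {'fovy': 52.459, 'cx': 252.238, 'cy': 186.909, 'k1': -0.058, 'R': [[-0.361, 0.932, -0.024], [0.548, 0.192, -0.814], [-0.755, -0.307, -0.58]], 't': [193.268, -255.02, 1990.803]}
pot [([388.0, 217.0], 0.96), ([337.0, 210.0], 0.63)]
pot_lid [([377.0, 246.0], 0.71), ([339.0, 193.0], 0.59)]
lid_knob [([342.0, 188.0], 0.8), ([371.0, 243.0], 0.71)]
mat [([283.0, 193.0], 0.68)]
heater [([190.0, 202.0], 0.74)]
cover_hinge [([171.0, 190.0], 0.88)]
cover_bar [([192.0, 157.0], 0.95)]
jar_a [([323.0, 248.0], 0.96), ([158.0, 166.0], 0.95), ([285.0, 192.0], 0.74)]
tube_rack [([258.0, 245.0], 0.63)]
side {'fovy': 56.604, 'cx': 250.187, 'cy': 191.172, 'k1': -0.004, 'R': [[0.983, -0.185, -0.011], [-0.141, -0.711, -0.689], [0.12, 0.678, -0.725]], 't': [-615.325, 165.275, 1176.463]}
pot [([205.0, 154.0], 0.62), ([198.0, 129.0], 0.58)]
pot_lid [([207.0, 137.0], 0.94), ([238.0, 126.0], 0.72)]
lid_knob [([234.0, 118.0], 0.77), ([204.0, 129.0], 0.61)]
mat [([202.0, 201.0], 0.8)]
heater [([268.0, 276.0], 0.96)]
cover_hinge [([301.0, 241.0], 0.81), ([264.0, 150.0], 0.66)]
cover_bar [([226.0, 270.0]
[... 413 characters left out ...]
'joints': array([ 1.43859436e+00,  3.84658935e-01,  7.89682379e-03, -3.09165596e-06,
       -1.19400750e+00, -2.58630683e-01]), 'joint_vel': array([-0.00126593, -0.00025067,  0.00028176,  0.00133927, -0.00031094,
       -0.00034121]), 'joint_efforts': array([-7.59783288e-04, -3.92084134e+01,  1.88616335e+01,  4.19080675e+00,
       -3.48579015e-04,  1.61405982e-07]), 'position': array([238.04844021, 577.86221688, 198.5351827 ]), 'ee_rot': array([ 9.80966804e-01, -1.94175513e-01, -2.27823141e-06, -1.32381479e-05]), 'contact_force': array([0.06226165, 0.15803977, 0.33028391]), 'wrist_torque': array([-0.03071584,  0.01035026,  0.05383708]), 'gripper_width': 85.48107526740085} 18.700000000000003
```

View pics/scene0.png

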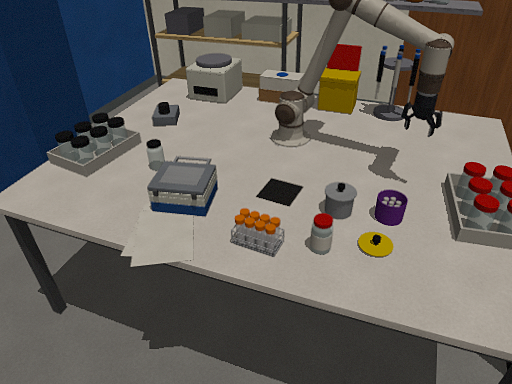

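View pics/side0.png

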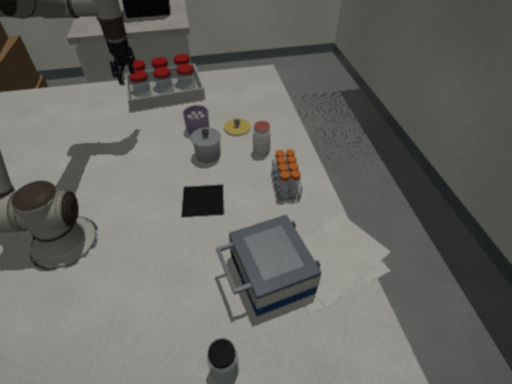

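View pics/wrist0.png

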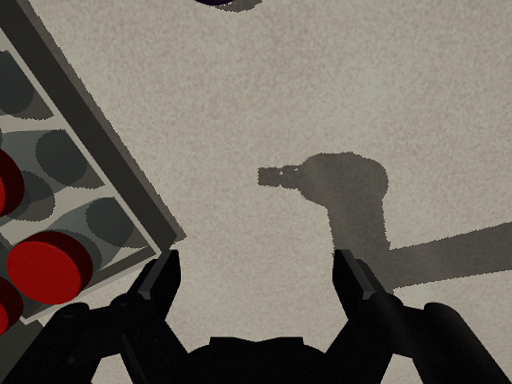

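The scene picture shows these candidates:
- **Lid:** the steel lid with a black knob on the steel pot at scene (341,187), side (206,132). The yellow lid lying at scene (376,243), side (237,126) is a look-alike.
- **Pot:** the steel pot at (340,203). The purple pot at (390,207) is a look-alike.

I choose the steel one on the pot. The mat is at (280,191) and the heater at (185,187). The shadow at the wrist is just the arm.

```bash
python3 - <<'E'
from h import *
crop=[]
for n,(u,v) in {'scene':(340,195),'side':(206,140)}.items():
    z=np.load(f'pics/{n}0.npz');im,d=z['im'],z['d'];ci=arm.camera_info(n)
    crop.append(cv2.resize(im[v-40:v+40,u-40:u+40],(390,390),interpolation=cv2.INTER_CUBIC))
    V,U=np.mgrid[0:384,0:512]; W=world(ci,U,V,d); W[d==0]=np.nan
    np.save(f'pics/{n}W.npy',W)
    # lid: disc top heights ~95, knob ~124
    m=(abs(U-u)<40)&(abs(V-v)<40)
    for lo,hi in((90,98),(106,126)):
        mm=m&(W[...,2]>lo)&(W[...,2]<hi); P=W[mm]
        print(n,lo,len(P),np.round(np.median(P,0),1),np.round(P.min(0)),np.round(P.max(0)))
    # mat: dark pixels on the bench
    c=(280,191) if n=='scene' else (203,201)
    mm=(im.max(2)<45)&(abs(U-c[0])<35)&(abs(V-c[1])<30)
    cnt,_=cv2.findContours(mm.astype(np.uint8),cv2.RETR_EXTERNAL,cv2.CHAIN_APPROX_NONE)
    cn=max(cnt,key=cv2.contourArea)[:,0,:]
    Pm=onz(ci,cn[:,0],cn[:,1],4.)[:,:2]; print('mat',cv2.minAreaRect(Pm.astype(np.float32)),'z',np.nanmedian(W[mm][:,2]))
    # bystanders
    for nm,(a,b) in ({'yel':(376,246),'jar':(322,234),'pur':(391,208),'jb':(156,154),'rack':(258,230)} if n=='scene' else {'yel':(237,127),'jar':(262,140),'pur':(196,122),'jb':(222,360),'rack':(287,178)}).items():
        print(nm,np.round(W[b,a],0))
    # heater cover top
    box=(abs(U-185)<45)&(abs(V-180)<40) if n=='scene' else (abs(U-268)<65)&(abs(V-262)<60)
    mm=box&(W[...,2]>100); P=W[mm]; print('heater top z hist',np.histogram(P[:,2],bins=range(100,135,3)))
    mm=box&(W[...,2]>117)&(W[...,2]<127); print(cv2.minAreaRect(W[mm][:,:2].astype(np.float32)),len(W[mm]))
save('crop',np.hstack(crop))
for n in('scene','side'):
    o=[r for t in ['heater','cover_bar'] for r in arm.outline_of(t,n)]
    print(n,[(np.round(r['extent']),r['confidence']) for r in o])
E
```

```text
scene 90 412 [526.7 346.3  95.8] [454. 288.  90.] [770. 486.  98.]
scene 106 134 [754.1 336.2 116.4] [499. 295. 106.] [766. 356. 126.]
mat ((470.92669677734375, 95.30093383789062), (143.11236572265625, 143.48878479003906), 83.49153900146484) z 5.2826949507127585
yel [672. 507.  10.]
jar [766. 333.  93.]
pur [540. 532.  83.]
jb [ 497. -467.   89.]
rack [819. 133.  96.]
heater top z hist (array([ 67,  47,  61,  72,  82, 127, 393, 895, 319,  46,  16]), array([100, 103, 106, 109, 112, 115, 118, 121, 124, 127, 130, 133]))
((589.4505004882812, -319.36370849609375), (333.8100280761719, 344.9182434082031), 10.860984802246094) 1658
side 90 410 [510.8 333.1  93.8] [437. 280.  90.] [571. 576.  98.]
side 106 46 [513.  334.6 120.4] [500. 328. 107.] [525. 354. 124.]
mat ((467.8114013671875, 91.81902313232422), (138.8488311767578, 140.41619873046875), 83.49266052246094) z 3.0978098382043857
yel [659. 493.  10.]
jar [729. 293.  81.]
pur [484. 475.  74.]
jb [ 468. -513.  129.]
rack [763.  42. 106.]
heater top z hist (array([  29,   36,   71,  109,  201,  496, 2683, 1473,   39,    0,    0]), array([100, 103, 106, 109, 112, 115, 118, 121, 124, 127, 130, 133]))
((621.77734375, -254.22073364257812), (238.5849609375, 221.37222290039062), 10.833719253540039) 4477
scene [(array([149., 156.,  69.,  58.]), 0.69), (array([145., 158.,  69.,  38.]), 0.75)]
side [(array([215., 217., 106.,  98.]), 0.8), (array([215., 213., 108.,  87.]), 0.2), (array([214., 214., 107.,  84.]), 0.74)]
```

View pics/crop.png

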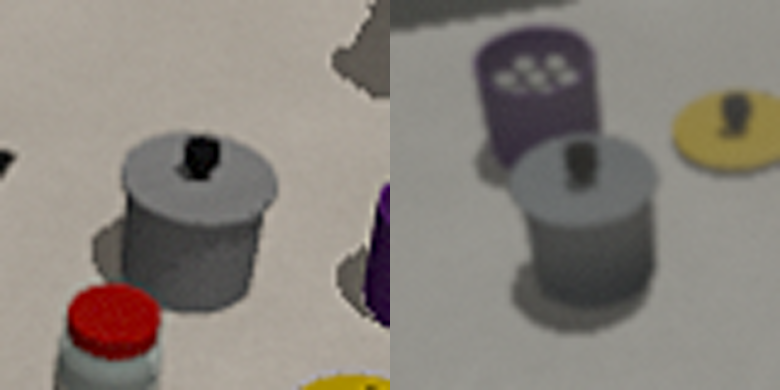

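Call:
{"op": "play_rows", "data": {
  "motion": [100,4.3,-3.8,0,0,0,0,8.8,-7.7,0,0,0,0,0]
}}

```text
clock: 1.95
position: [230.0, 554.6, 198.6]
ee_rot: [0.979, -0.202, 0.0, 0.0]
contact_force: [-1.9, 2.6, -0.4]
gripper_width: 69.8
```

That last call had a malformed second row, so the arm made a small detour in free space. Nothing was touched. I'm carrying on.

Call:
{"op": "play_rows", "data": {
  "motion": [100,4.8,-3.7,0,0,0,0,100,9.7,-7.5,0,0,0,0,100,14.5,-11.2,0,0,0,0,100,19.4,-15.0,0,0,0,0,100,24.2,-18.7,0,0,0,0]
}}

```text
clock: 2.58
position: [464.9, 370.5, 198.8]
ee_rot: [0.981, -0.194, 0.0, -0.0]
contact_force: [1.0, 0.7, -0.3]
gripper_width: 85.3
```

Call:
{"op": "play_rows", "data": {
  "motion": [100,4.5,-3.5,-1,0,0,0,100,4.9,-3.7,-2,0,0,0]
}}

```text
clock: 2.82
position: [514.9, 332.2, 178.0]
ee_rot: [0.98, -0.197, 0.0, 0.0]
contact_force: [-0.6, 0.3, 0.0]
gripper_width: 85.7
```

```bash
python3 - <<'E'
from h import *
s=arm.read_state();print(s['clock'],s['position'],s['joint_vel'].round(3),s['contact_force'].round(1))
im,d=arm.get_image('wrist');ci=arm.camera_info('wrist');save('w1',im)
for t in('lid_knob','pot_lid'):
  for r in arm.place_of(t,'wrist'): print(t,r, onz(ci,*np.array(r['uv']).astype(float),115 if t=='lid_knob' else 84))
V,U=np.mgrid[0:384,0:512]; W=world(ci,U,V,d); W[d==0]=np.nan
m=(W[...,2]>88)&(W[...,2]<100)&(np.hypot(W[...,0]-513,W[...,1]-335)<90)
cn=max(cv2.findContours(m.astype(np.uint8),0,cv2.CHAIN_APPROX_NONE)[0],key=cv2.contourArea)[:,0]
P=onz(ci,cn[:,0],cn[:,1],95.);print('disc circ',cv2.minEnclosingCircle(P[:,:2].astype(np.float32)),cv2.fitEllipse(P[:,:2].astype(np.float32)))
m=(W[...,2]>121)&(W[...,2]<128)&(np.hypot(W[...,0]-513,W[...,1]-335)<40)
print('knob top',W[m].mean(0),m.sum(),W[m].min(0),W[m].max(0))
E
```

```text
2.825 [514.89139376 332.1581457  177.99240675] [ 0.001  0.078 -0.094 -0.014  0.166  0.037] [-0.6  0.3  0. ]
lid_knob {'uv': [246.2, 205.2], 'confidence': 0.94} [510.39541484 343.91839947 115.        ]
lid_knob {'uv': [77.1, 116.3], 'confidence': 0.84} [639.90852374 444.39673003 115.        ]
pot_lid {'uv': [91.1, 115.9], 'confidence': 0.87} [641.15305296 450.49646041  84.        ]
pot_lid {'uv': [244.8, 191.9], 'confidence': 0.75} [513.89614819 345.08178496  84.        ]
disc circ ((510.5177001953125, 343.97119140625), 59.5211067199707) ((510.421875, 343.7798767089844), (117.06990051269531, 117.75408172607422), 66.34228515625)
knob top [509.834115   344.25571633 121.798834  ] 519 [496.35096133 331.06848672 121.00039023] [523.49741482 357.36890012 123.44874598]
```

View pics/w1.png

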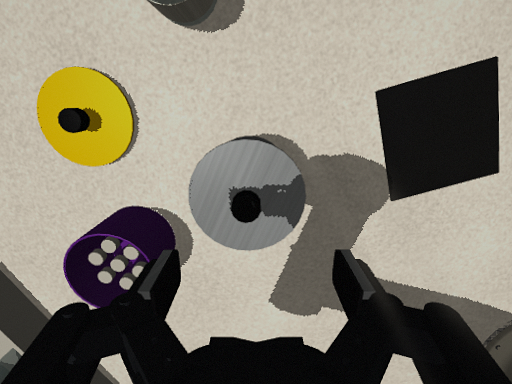

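Wrist picture: the steel lid's knob is at (245,206), the yellow look-alike at (72,120), the purple pot at (120,258) and the mat at (440,130). The knob and disc fits agree at about (510, 344).

```bash
python3 - <<'E'
from h import *
s=arm.read_state();print(s['clock'],s['position'],s['joint_vel'].round(3))
im,d=arm.get_image('wrist');ci=arm.camera_info('wrist')
m=(im.max(2)<40); m[:, :350]=0; m[230:]=0
cn=max(cv2.findContours(m.astype(np.uint8),0,cv2.CHAIN_APPROX_NONE)[0],key=cv2.contourArea)[:,0]
P=onz(ci,cn[:,0],cn[:,1],4.);print('mat',cv2.minAreaRect(P[:,:2].astype(np.float32)))
V,U=np.mgrid[0:384,0:512]; W=world(ci,U,V,d)
print(np.median(W[m],0), 'bench z',np.median(W[20:60,280:350,2]))
r=[r for r in arm.place_of('lid_knob','wrist')][0]; print(onz(ci,*np.array(r['uv']).astype(float),115))
E
```

```text
2.975 [512.07523069 334.56477989 177.79608755] [ 0.026 -0.018  0.017  0.008 -0.002  0.   ]
mat ((468.1722106933594, 96.72441101074219), (148.3406219482422, 148.0074920654297), 83.53347778320312)
[475.34352151  95.62008487   3.79902448] bench z 0.02132877613650953
[639.34760163 449.31923431 115.        ]
```

Call:
{"op": "play_rows", "data": {
  "motion": [100,-0.2,0.9,-2.0,0,0,0,100,-0.2,0.9,-4.0,0,0,0,100,-0.2,0.9,-4.0,0,0,0]
}}

```text
clock: 3.45
position: [508.9, 344.2, 137.6]
ee_rot: [0.981, -0.193, -0.001, 0.001]
contact_force: [0.5, -1.0, -0.5]
gripper_width: 85.2
```

```bash
python3 - <<'E'
from h import *
s=arm.read_state();print(s['clock'],s['position'],s['joint_vel'].round(3))
im,d=arm.get_image('wrist');ci=arm.camera_info('wrist');save('w2',im)
V,U=np.mgrid[0:384,0:512]; W=world(ci,U,V,d); W[d==0]=np.nan
r=np.hypot(W[...,0]-510,W[...,1]-344)
for lo,hi,R,z in((88,100,90,95.),(118,128,40,124.)):
  m=(W[...,2]>lo)&(W[...,2]<hi)&(r<R)
  cn=max(cv2.findContours(m.astype(np.uint8),0,cv2.CHAIN_APPROX_NONE)[0],key=cv2.contourArea)[:,0]
  P=onz(ci,cn[:,0],cn[:,1],z);print(cv2.minEnclosingCircle(P[:,:2].astype(np.float32)),np.median(W[m],0))
E
```

```text
3.45 [508.85331463 344.2417603  137.61872396] [-0.008 -0.021  0.042  0.02  -0.008  0.001]
((512.292724609375, 344.544921875), 60.14282989501953) [520.98210536 340.92431451  95.74078091]
((513.6177368164062, 343.8402099609375), 14.74161148071289) [513.86579512 343.90932187 124.58179417]
```

View pics/w2.png

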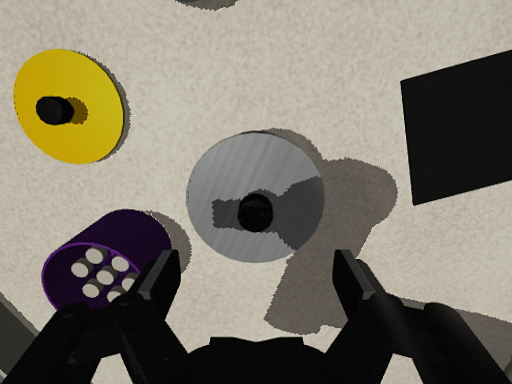

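Centred: the knob at (255,213) is midway between the pads. I'm going down and closing.

Call:
{"op": "play_rows", "data": {
  "motion": [100,0.3,0,-2.0,0,0,0,100,0.3,0,-3.9,0,0,0,100,0.3,0,-3.9,0,0,0,0,0.3,0,-3.9,0,0,0,0,0.3,0,-3.9,0,0,0]
}}

```text
clock: 4.12
position: [514.0, 344.4, 101.0]
ee_rot: [0.981, -0.194, 0.001, -0.001]
contact_force: [0.1, 0.5, 0.0]
gripper_width: 51.6
```

Call:
{"op": "play_rows", "data": {
  "motion": [0,0,0,0,0,0,0,0,0,0,0,0,0,0,0,0,0,0,0,0,0]
}}

```text
clock: 4.5
position: [513.5, 343.7, 99.6]
ee_rot: [0.981, -0.194, 0.0, -0.0]
contact_force: [-0.4, -0.5, -0.6]
gripper_width: 0.0
```

```bash
python3 - <<'E'
from h import *
o=[]
for n,(u,v) in {'wrist':(0,0),'scene':(340,185),'side':(206,130)}.items():
    im,d=arm.get_image(n)
    if n=='wrist': save('w3',im)
    else: o.append(cv2.resize(im[v-40:v+40,u-40:u+40],(390,390),interpolation=cv2.INTER_CUBIC))
save('c3',np.hstack(o)); s=arm.read_state();print(s['position'],s['gripper_width'],s['contact_force'])
E
```

```text
[513.45731728 343.72165864  99.47510729] -0.010591612539586983 [ 0.12415998 -0.33120271 -0.34343279]
```

View pics/w3.png

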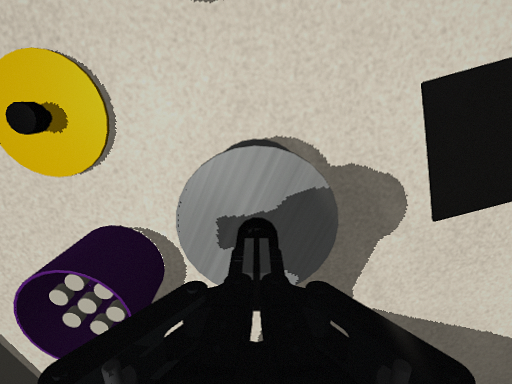

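View pics/c3.png

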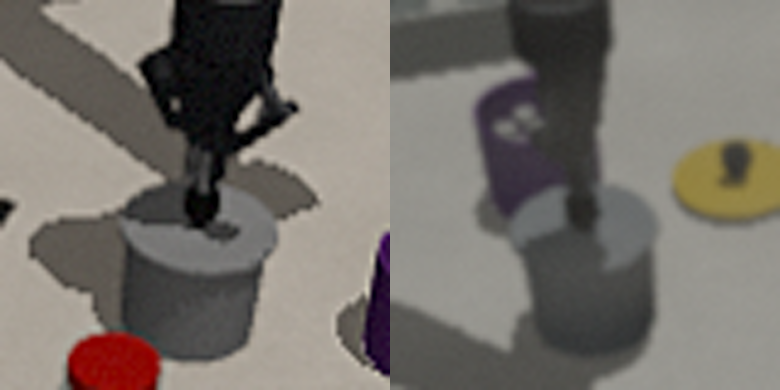

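```bash
python3 - <<'E'
from h import *
im,d=arm.get_image('wrist');ci=arm.camera_info('wrist');np.savez('pics/w3.npz',im=im,d=d)
V,U=np.mgrid[0:384,0:512]; W=world(ci,U,V,d); W[d==0]=np.nan
m=(W[...,2]>88)&(W[...,2]<99)&(np.hypot(W[...,0]-513,W[...,1]-344)<90)&(V<275)
cn=max(cv2.findContours(m.astype(np.uint8),0,cv2.CHAIN_APPROX_NONE)[0],key=cv2.contourArea)[:,0]
P=onz(ci,cn[:,0],cn[:,1],95.);print(cv2.minEnclosingCircle(P[:,:2].astype(np.float32)))
for v in range(205,300,6): print(v,d[v,256].round(1),W[v,256].round(1),im[v,256])
s=arm.read_state();print(proj(ci,s['position']))
for p in ([513,344,124],[513,344,99]): print(proj(ci,np.array(p,float)))
E
```

```text
((512.2142333984375, 344.1869201660156), 59.75023651123047)
205 193.1 [527.3 338.4  94. ] [137 137 136]
211 193.3 [523.5 339.9  95.3] [130 132 131]
217 180.1 [524.6 339.4 108.7] [35 35 34]
223 173.0 [523.9 339.7 116.5] [3 4 5]
229 166.7 [523.2 340.  123.5] [22 23 21]
235 169.2 [518.8 341.8 122.4] [9 7 6]
241 150.8 [523.8 339.8 140.1] [5 5 3]
247 145.2 [523.5 339.9 146.2] [0 2 3]
253 139.3 [523.6 339.8 152.4] [5 5 6]
259 133.8 [523.7 339.8 158.2] [7 8 9]
265 128.8 [523.7 339.8 163.4] [ 9  7 10]
271 123.2 [524.2 339.6 169.2] [4 4 5]
277 124.3 [521.2 340.8 169.1] [11  9 10]
283 124.6 [518.6 341.9 169.8] [ 7 10  9]
289 127.0 [514.7 343.5 168.7] [11  9 10]
295 128.1 [511.6 344.8 168.8] [12 10 12]
[256.40695456 227.17674095]
[256.33243831 245.003368  ]
[256.31275035 227.554545  ]
```

```bash
python3 - <<'E'
from h import *
z=np.load('pics/w3.npz');im,d=z['im'],z['d'];ci=arm.camera_info('wrist')
V,U=np.mgrid[0:384,0:512]; W=world(ci,U,V,d)
for u in (244,250,256,262,268):
  for v in range(224,250,2): print(u,v,d[v,u].round(1),W[v,u].round(1))
c=cv2.resize(im[200:320,190:330],(700,600),interpolation=cv2.INTER_CUBIC); save('c4',np.clip(c.astype(float)*2.5,0,255).astype(np.uint8))
E
```

```text
244 224 178.3 [524.3 348.1 111.9]
244 226 174.1 [524.7 347.7 116.2]
244 228 171.2 [524.8 347.6 119.3]
244 230 168.2 [524.8 347.4 122.4]
244 232 167.9 [523.9 347.8 123. ]
244 234 168.9 [522.4 348.5 122.6]
244 236 168.5 [521.5 348.8 123.3]
244 238 169.7 [519.8 349.6 122.6]
244 240 168.6 [519.2 349.8 124. ]
244 242 169.3 [517.8 350.4 123.8]
244 244 169.8 [516.5 350.9 123.8]
244 246 154.4 [522.3 347.8 137.8]
244 248 151.4 [522.7 347.5 140.8]
250 224 172.3 [525.1 343.4 117.4]
250 226 170.3 [524.7 343.5 119.6]
250 228 168.6 [524.3 343.6 121.6]
250 230 168.0 [523.5 343.9 122.6]
250 232 166.9 [522.9 344.2 124. ]
250 234 167.9 [521.4 344.8 123.4]
250 236 168.3 [520.1 345.3 123.5]
250 238 154.2 [525.1 342.9 136.5]
250 240 152.8 [524.7 343.1 138.1]
250 242 149.6 [525.1 342.8 141.3]
250 244 147.9 [524.9 342.8 143.2]
250 246 145.6 [525.  342.7 145.6]
250 248 144.1 [524.8 342.8 147.3]
256 224 171.4 [524.  339.7 118.2]
256 226 169.7 [523.6 339.9 120.2]
256 228 167.6 [523.3 340.  122.5]
256 230 167.0 [522.5 340.3 123.5]
256 232 167.8 [521.1 340.9 123.1]
256 234 168.9 [519.5 341.5 122.6]
256 236 167.
[... 409 characters left out ...]
 [518.2 338.  122.8]
262 236 167.4 [517.6 338.3 124.3]
262 238 154.6 [522.3 336.7 136.2]
262 240 152.4 [522.3 336.7 138.5]
262 242 149.7 [522.6 336.7 141.3]
262 244 147.6 [522.6 336.7 143.5]
262 246 144.4 [523.1 336.6 146.7]
262 248 143.7 [522.5 336.8 147.7]
268 224 176.5 [519.  333.3 113.6]
268 226 172.9 [519.3 333.3 117.3]
268 228 170.7 [519.2 333.5 119.7]
268 230 168.6 [519.  333.7 122. ]
268 232 167.7 [518.3 334.  123.2]
268 234 167.9 [517.1 334.5 123.4]
268 236 169.2 [515.4 335.1 122.7]
268 238 155.6 [520.5 333.6 135.2]
268 240 152.1 [521.2 333.5 138.8]
268 242 149.8 [521.3 333.6 141.2]
268 244 148.2 [521.1 333.8 143. ]
268 246 145.2 [521.5 333.7 146. ]
268 248 144.1 [521.1 333.9 147.3]
```

View pics/c4.png

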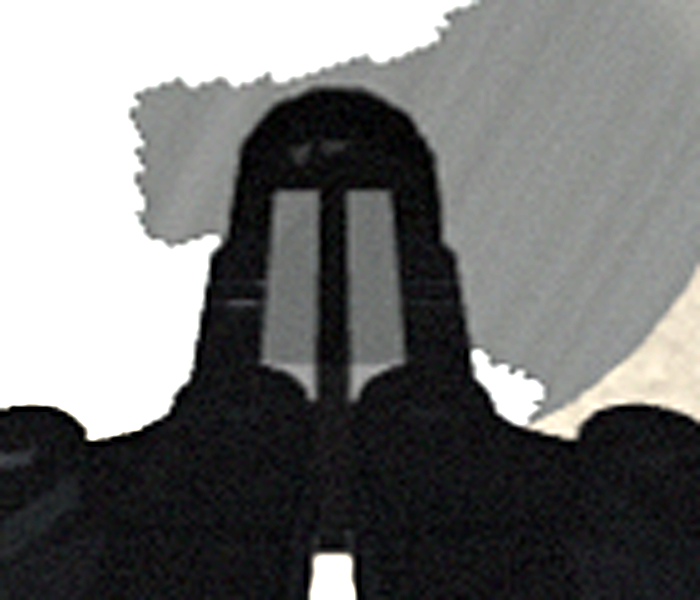

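Wrist crop: the shut fingertips end at pixel row 237, z about 136, which is 12 mm above the knob top at z about 123. The fingers therefore closed over the knob without touching it. The real tips sit about 36 mm above the reported TCP. I'll open, check, and lower with that offset.

Call:
{"op": "play_rows", "data": {
  "motion": [100,0,0,0,0,0,0,100,0,0,0,0,0,0,100,0,0,0,0,0,0,100,0,0,0,0,0,0]
}}

```text
clock: 5.2
position: [513.5, 343.7, 99.5]
ee_rot: [0.981, -0.194, -0.0, -0.0]
contact_force: [-0.5, -0.4, 0.2]
gripper_width: 72.4
```

```bash
python3 - <<'E'
from h import *
s=arm.read_state();print(s['position'],s['gripper_width'],s['joints'].round(4))
im,d=arm.get_image('wrist');ci=arm.camera_info('wrist');save('w5',im);np.savez('pics/w5.npz',im=im,d=d)
V,U=np.mgrid[0:384,0:512]; W=world(ci,U,V,d)
for u in (165,172,178,335,342,348):
  for v in range(240,270,4): print(u,v,d[v,u].round(1),W[v,u].round(1))
im,d=arm.get_image('side');ci=arm.camera_info('side');W=world(ci,U,V,d);np.savez('pics/s5.npz',im=im,d=d)
save('s5',cv2.resize(im[80:200,140:280],(700,600),interpolation=cv2.INTER_CUBIC))
m=(np.hypot(W[...,0]-513,W[...,1]-344)<75)
q=W[m]
for z in range(84,200,4):
  a=q[(q[:,2]>=z)&(q[:,2]<z+4)]; print(z,len(a),a.mean(0).round(0) if len(a) else '')
E
```

```text
[513.45606812 343.7378243   99.49548957] 72.36598356624845 [ 0.8515  0.4556 -0.1436 -0.     -0.9716  0.3285]
165 240 308.5 [493.6 465.1  -0.5]
165 244 310.7 [488.9 467.9  -0.9]
165 248 312.3 [484.3 470.3  -0.7]
165 252 313.4 [ 4.798e+02  4.726e+02 -2.000e-01]
165 256 142.9 [538.8 385.9 149.8]
165 260 139.4 [538.2 384.8 153.5]
165 264 135.7 [537.9 383.6 157.4]
165 268 133.5 [537.  383.2 160. ]
172 240 308.7 [490.5 457.7  -0.6]
172 244 309.9 [ 4.861e+02  4.600e+02 -2.000e-01]
172 248 312.7 [481.  463.   -1.2]
172 252 313.7 [476.6 465.2  -0.5]
172 256 135.7 [540.1 378.9 156.1]
172 260 134.5 [538.8 379.  157.8]
172 264 130.2 [538.8 377.5 162.2]
172 268 125.8 [538.9 376.  166.5]
178 240 307.8 [4.882e+02 4.509e+02 2.000e-01]
178 244 310.1 [ 4.833e+02  4.537e+02 -4.000e-01]
178 248 143.7 [539.6 378.3 147.8]
178 252 140.3 [539.  377.5 151.4]
178 256 136.8 [538.5 376.5 155.1]
178 260 132.5 [538.4 375.2 159.5]
178 264 129.5 [538.  374.5 162.7]
178 268 125.6 [537.9 373.3 166.7]
335 240 307.8 [4.198e+02 2.852e+02 1.000e-01]
335 244 311.1 [413.9 286.6  -1.3]
335 248 144.2 [507.4 300.8 147.3]
335 
[... 658 characters left out ...]
.1 [501.7 297.1 152.9]
348 264 135.5 [502.8 298.3 157.6]
348 268 133.0 [502.7 299.3 160.3]
84 7 [504. 292.  86.]
88 63 [518. 330.  91.]
92 280 [514. 333.  94.]
96 55 [509. 335.  97.]
100 0 
104 2 [517. 332. 106.]
108 3 [518. 330. 111.]
112 9 [511. 331. 113.]
116 3 [515. 339. 118.]
120 14 [519. 339. 122.]
124 2 [517. 336. 124.]
128 0 
132 0 
136 0 
140 3 [513. 355. 143.]
144 8 [514. 327. 146.]
148 10 [525. 362. 150.]
152 9 [509. 314. 154.]
156 8 [519. 347. 158.]
160 12 [515. 330. 162.]
164 7 [502. 309. 166.]
168 9 [517. 339. 170.]
172 11 [519. 339. 174.]
176 8 [527. 358. 178.]
180 3 [528. 350. 183.]
184 5 [537. 379. 186.]
188 10 [508. 305. 190.]
192 14 [501. 301. 194.]
196 14 [503. 307. 198.]
```

View pics/s5.png

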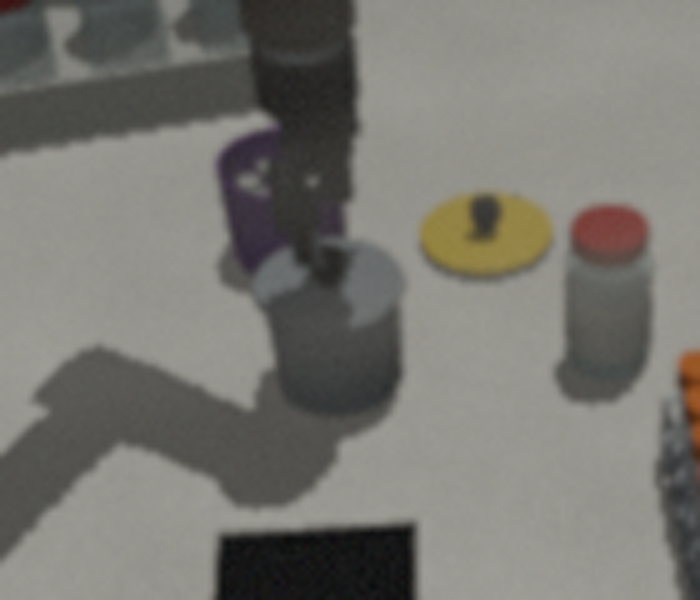

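View pics/w5.png

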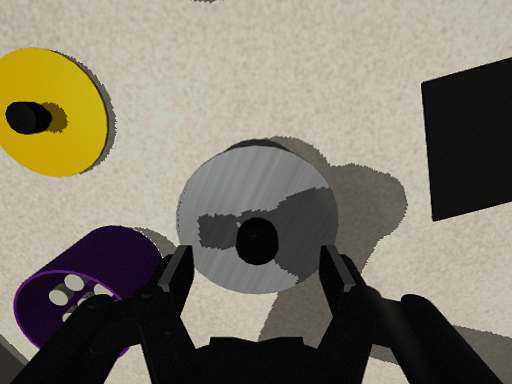

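Call:
{"op": "play_rows", "data": {
  "motion": [100,0,0,-1.5,0,0,0,100,0,0,-2.8,0,0,0,100,0,0,-3.5,0,0,0,100,0,0,-3.5,0,0,0]
}}

```text
clock: 5.8
position: [513.1, 343.3, 63.3]
ee_rot: [0.981, -0.194, -0.001, 0.001]
contact_force: [0.5, -0.2, -0.1]
gripper_width: 85.4
```

Call:
{"op": "play_rows", "data": {
  "motion": [0,0,0,0,0,0,0,0,0,0,0,0,0,0,0,0,0,0,0,0,0,0,0,0,0,0,0,0,0,0,0,0,0,0,0]
}}

```text
clock: 6.42
position: [513.7, 343.9, 65.1]
ee_rot: [0.981, -0.194, 0.0, -0.0]
contact_force: [-0.1, 0.3, 3.7]
gripper_width: 26.3
```

```bash
python3 - <<'E'
from h import *
s=arm.read_state();print(s['clock'],s['position'],s['gripper_width'],s['contact_force'])
im,d=arm.get_image('wrist');ci=arm.camera_info('wrist');save('w6',im)
E
```

```text
6.425 [513.70991225 343.85882223  65.14243758] 26.288902667841594 [-0.11571955  0.32184035  3.69169958]
```

View pics/w6.png

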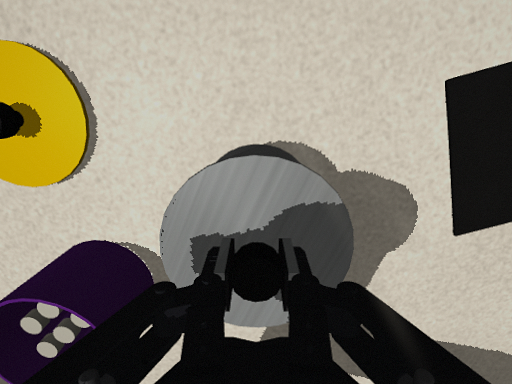

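Gripped: width is 26 mm with the knob between the pads at (257,270). I'm lifting gently.

Call:
{"op": "play_rows", "data": {
  "motion": [0,0,0,0.4,0,0,0,0,0,0,1.2,0,0,0,0,0,0,2.5,0,0,0,0,0,0,4.0,0,0,0,0,0,0,4.5,0,0,0]
}}

```text
clock: 7.1
position: [514.2, 344.4, 111.5]
ee_rot: [0.981, -0.194, 0.001, -0.001]
contact_force: [0.2, 0.3, -2.0]
gripper_width: 26.2
```

```bash
python3 - <<'E'
from h import *
s=arm.read_state();print(s['clock'],s['position'],s['gripper_width'],s['contact_force'])
V,U=np.mgrid[0:384,0:512]
im,d=arm.get_image('wrist');ci=arm.camera_info('wrist');W=world(ci,U,V,d)
m=(np.hypot(W[...,0]-513,W[...,1]-344)<70)&(W[...,2]>120)&(W[...,2]<150)&(V<235)&(im.max(2)>60)
P=W[m];A=np.c_[P[:,:2]-[513,344],np.ones(len(P))]
print('disc plane',len(P),np.linalg.lstsq(A,P[:,2],rcond=None)[0])
sc,_=arm.get_image('scene');si,_=arm.get_image('side')
f=lambda im,u,v:cv2.resize(im[v-50:v+50,u-50:u+50],(390,390),interpolation=cv2.INTER_CUBIC)
save('c7',np.hstack([f(sc,340,185),f(si,206,130)]));save('w7',im)
E
```

```text
7.1 [514.18267967 344.43688806 111.52337866] 26.201861367964984 [ 0.15563051  0.31897326 -1.98859435]
disc plane 11439 [-2.44937418e-04  3.60389332e-03  1.40861584e+02]
```

View pics/c7.png

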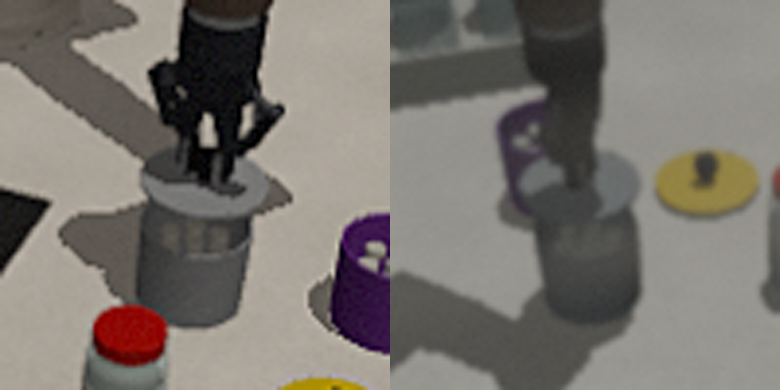

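View pics/w7.png

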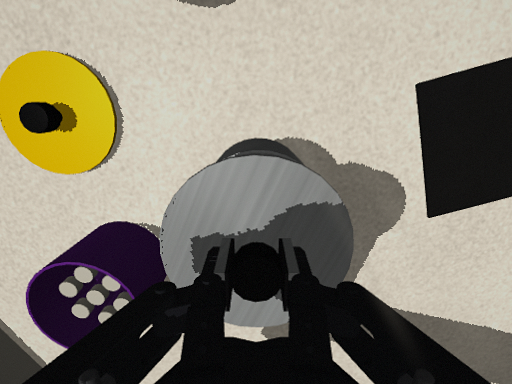

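The lid is off and level, with a load of 2 N. The pot stayed put. I'm carrying it to the mat.

Call:
{"op": "play_rows", "data": {
  "motion": [0,-0.6,-3.5,0.3,0,0,0,0,-1.5,-8.5,0.3,0,0,0,0,-2.4,-13.5,0,0,0,0,0,-3.4,-18.5,-1,0,0,0,0,-4.1,-23,-3,0,0,0]
}}

```text
clock: 7.88
position: [472.2, 112.3, 79.6]
ee_rot: [0.981, -0.194, 0.001, -0.001]
contact_force: [0.5, 0.6, -1.3]
gripper_width: 26.1
```

Call:
{"op": "play_rows", "data": {
  "motion": [0,-0.3,-1.8,-1,0,0,0,0,-0.3,-1.8,-2,0,0,0,0,-0.3,-1.8,-2,0,0,0]
}}

```text
clock: 8.25
position: [469.8, 96.4, 59.0]
ee_rot: [0.981, -0.194, -0.0, 0.0]
contact_force: [-0.5, 0.7, -1.8]
gripper_width: 26.2
```

```bash
python3 - <<'E'
from h import *
s=arm.read_state();print(s['clock'],s['position'],s['gripper_width'],s['contact_force'])
V,U=np.mgrid[0:384,0:512]
im,d=arm.get_image('wrist');ci=arm.camera_info('wrist');W=world(ci,U,V,d);save('w8',im)
x,y,z=s['position']
m=(np.hypot(W[...,0]-x,W[...,1]-y)<75)&(abs(W[...,2]-z-29)<8)&(V<300)&(im.max(2)>60)
P=W[m];A=np.c_[P[:,:2]-[x,y],np.ones(len(P))];print('disc plane',len(P),np.linalg.lstsq(A,P[:,2],rcond=None)[0])
cn=max(cv2.findContours(m.astype(np.uint8),0,cv2.CHAIN_APPROX_NONE)[0],key=cv2.contourArea)[:,0]
Q=onz(ci,cn[:,0],cn[:,1],z+29.4);print(cv2.minEnclosingCircle(Q[:,:2].astype(np.float32)))
mk=(im.max(2)<45)&(abs(W[...,2]-4)<4)
np.savez('pics/w8.npz',im=im,d=d)
P=W[mk]; print(P.min(0),P.max(0),cv2.minAreaRect(P[:,:2].astype(np.float32)))
E
```

```text
8.25 [469.82825788  96.43518568  58.95987943] 26.1548169872378 [-0.52307257  0.73706912 -1.76604936]
disc plane 16656 [-1.13868058e-03  1.90501460e-03  8.88006523e+01]
((468.3485412597656, 98.02265167236328), 59.89795684814453)
[4.19852182e+02 1.33050262e+01 1.80700328e-01] [558.00961132 323.97602819   7.96215453] ((482.9090270996094, 169.76812744140625), (307.4738464355469, 134.02403259277344), 86.9414291381836)
```

View pics/w8.png

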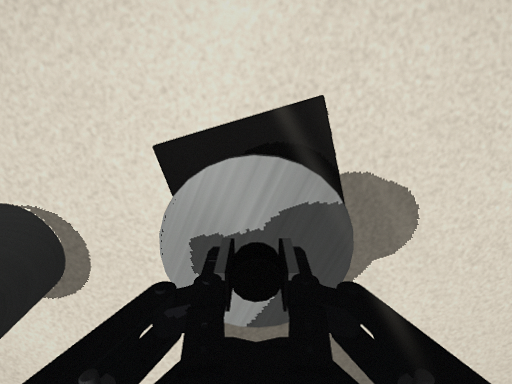

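```bash
python3 - <<'E'
from h import *
ci=arm.camera_info('wrist')
a,b=onz(ci,np.array([154.,323]),np.array([147.,97]),4.)[:,:2]
e=(b-a);L=np.linalg.norm(e);e/=L;n=np.array([e[1],-e[0]]);c=(a+b)/2
for s in(1,-1):print(a,b,L,c+s*75*n)
E
```

```text
[548.21679509 159.156188  ] [531.74974411  13.70711395] 146.3782665247326 [465.45936101  94.86889274]
[548.21679509 159.156188  ] [531.74974411  13.70711395] 146.3782665247326 [614.50717819  77.99440921]
```

Call:
{"op": "play_rows", "data": {
  "motion": [0,-0.1,-0.2,-2.0,0,0,0,0,-0.1,-0.2,-4.0,0,0,0,0,-0.1,-0.2,-5.8,0,0,0,0,-0.1,-0.2,-6.7,0,0,0,0,-0.1,-0.2,-7.1,0,0,0]
}}

```text
clock: 8.93
position: [469.0, 94.5, -11.6]
ee_rot: [0.981, -0.194, 0.0, -0.0]
contact_force: [-0.6, -0.1, -1.6]
gripper_width: 26.0
```

Call:
{"op": "play_rows", "data": {
  "motion": [0,0,0,-0.1,0,0,0,0,0,0,-0.15,0,0,0]
}}

```text
clock: 9.18
position: [468.9, 94.1, -12.5]
ee_rot: [0.981, -0.194, 0.001, -0.0]
contact_force: [0.4, 0.5, -2.4]
gripper_width: 25.9
```

Call:
{"op": "play_rows", "data": {
  "motion": [0,0,0,-0.1,0,0,0,0,0,0,-0.2,0,0,0]
}}

```text
clock: 9.43
position: [468.6, 93.8, -14.8]
ee_rot: [0.981, -0.194, 0.0, -0.0]
contact_force: [0.1, -0.9, -1.8]
gripper_width: 26.4
```

Call:
{"op": "play_rows", "data": {
  "motion": [0,0,0,-0.1,0,0,0,0,0,0,-0.15,0,0,0]
}}

```text
clock: 9.68
position: [468.7, 93.8, -15.0]
ee_rot: [0.981, -0.194, 0.0, 0.0]
contact_force: [-5.5, 0.2, 14.5]
gripper_width: 26.2
```

Contact with the mat. I'm easing the push off and releasing.

Call:
{"op": "play_rows", "data": {
  "motion": [0,0,0,0.1,0,0,0,100,0,0,0.1,0,0,0,100,0,0,0.1,0,0,0,100,0,0,0.1,0,0,0,100,0,0,0.1,0,0,0]
}}

```text
clock: 10.3
position: [468.5, 93.8, -15.6]
ee_rot: [0.981, -0.194, -0.0, 0.0]
contact_force: [0.2, -0.2, -1.3]
gripper_width: 85.6
```

Call:
{"op": "play_rows", "data": {
  "motion": [100,0,0,1.5,0,0,0,100,0,0,5,0,0,0,100,0,0,10,0,0,0,100,0,0,15,0,0,0]
}}

```text
clock: 10.8
position: [468.1, 93.6, 135.9]
ee_rot: [0.981, -0.194, -0.0, 0.0]
contact_force: [0.3, 0.3, 0.1]
gripper_width: 85.3
```

```bash
python3 - <<'E'
from h import *
s=arm.read_state();print(s['clock'],s['position'],s['gripper_width'],s['contact_force'])
V,U=np.mgrid[0:384,0:512]
im,d=arm.get_image('wrist');ci=arm.camera_info('wrist');W=world(ci,U,V,d);save('w9',im)
m=(np.hypot(W[...,0]-468,W[...,1]-96)<75)&(abs(W[...,2]-15)<6)&(im.max(2)>60)
P=W[m];A=np.c_[P[:,:2]-[468,96],np.ones(len(P))];print('disc plane',len(P),np.linalg.lstsq(A,P[:,2],rcond=None)[0])
cn=max(cv2.findContours(m.astype(np.uint8),0,cv2.CHAIN_APPROX_NONE)[0],key=cv2.contourArea)[:,0]
Q=onz(ci,cn[:,0],cn[:,1],15.);print(cv2.minEnclosingCircle(Q[:,:2].astype(np.float32)))
mk=(im.max(2)<45)&(np.hypot(W[...,0]-468,W[...,1]-96)<120)&(abs(W[...,2]-4)<4)
P=W[mk]; print(cv2.minAreaRect(P[:,:2].astype(np.float32)))
sc,ds=arm.get_image('scene');si,dd=arm.get_image('side');save('sc9',sc);save('si9',si)
np.savez('pics/si9.npz',im=si,d=dd);np.savez('pics/sc9.npz',im=sc,d=ds)
# heater from side cam
ci=arm.camera_info('side');W=world(ci,U,V,dd)
m=(abs(U-268)<70)&(abs(V-262)<65)&(abs(W[...,2]-120)<5)
print(cv2.minAreaRect(W[m][:,:2].astype(np.float32)))
m=(U>205)&(U<262)&(V>230)&(V<300)&(abs(W[...,2]-112)<7)
mm=W[m]; print(len(mm))
print(ci['fovy'])
save('bar9',cv2.resize(si[200:330,190:330],(700,650)[:1]+(600,),interpolation=cv2.INTER_CUBIC))
for r in arm.place_of('cover_bar','side')+arm.place_of('cover_hinge','side'): print(r,onz(ci,*np.array(r['uv']).astype(float),111))
c2=arm.camera_info('scene')
for r in arm.place_of('cover_bar','scene')+arm.place_of('cover_hinge','scene'): print(r,onz(c2,*np.array(r['uv']).astype(float),111))
E
```

```text
10.8 [468.11721901  93.55889352 135.85381707] 85.31345905497615 [0.27304761 0.31368426 0.12214665]
disc plane 1382 [ 1.16073202e-03 -2.20366122e-02  2.01033975e+01]
((430.60015869140625, 106.85281372070312), 38.274593353271484)
((441.5098876953125, 37.88092041015625), (70.35742950439453, 158.35171508789062), 51.19209289550781)
((620.676025390625, -254.07325744628906), (239.53990173339844, 221.57928466796875), 11.177679061889648)
734
56.604240138189354
{'uv': [223.4, 265.9], 'confidence': 0.88} [ 503.12625326 -263.03777618  111.        ]
{'uv': [303.0, 241.1], 'confidence': 0.61} [ 740.56682832 -225.15135412  111.        ]
{'uv': [194.3, 159.0], 'confidence': 0.86} [ 511.03647154 -265.7644671   111.        ]
{'uv': [277.4, 190.2], 'confidence': 0.66} [607.27454434 129.58868096 111.        ]
{'uv': [173.1, 191.7], 'confidence': 0.58} [ 743.36622824 -230.2513465   111.        ]
```

View pics/w9.png

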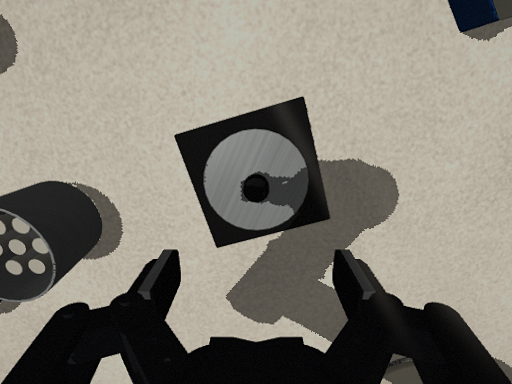

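View pics/bar9.png

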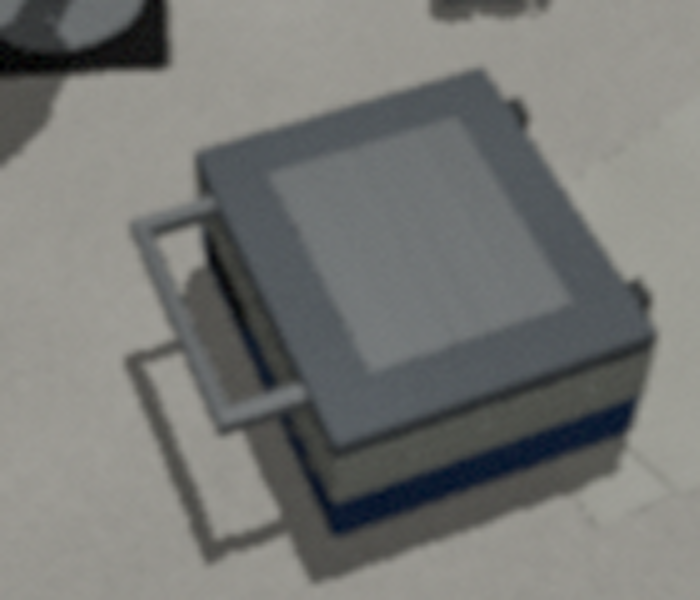

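View pics/sc9.png

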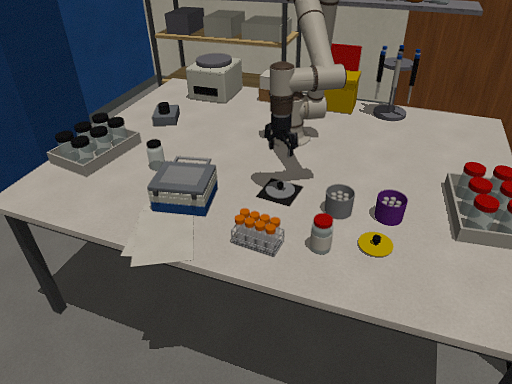

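The lid lies flat on the mat: disc at (256,180), mat centred at about (256,174), with the small offset due to parallax. The pot, jars and rack look unchanged in the scene view. The bar is near (506,-264), the hinge near (742,-228), and the heater's yaw is about +10°. I'm moving above the bar, turned so the jaws lie along the heater's x.

Call:
{"op": "play_rows", "data": {
  "motion": [45,0.4,-4,0,0,0,-8,45,1.0,-10,0,0,0,-17,45,1.6,-16,0,0,0,-26,45,2.2,-22,0,0,0,-36,45,2.8,-28,0,0,0,-46]
}}

```text
clock: 11.78
position: [495.7, -188.1, 132.9]
ee_rot: [0.826, -0.564, -0.001, 0.001]
contact_force: [1.1, 0.2, -0.0]
gripper_width: 38.4
```

Call:
{"op": "play_rows", "data": {
  "motion": [45,0.6,-5,0,0,0,-8,45,0.9,-7.5,0,0,0,-11,45,0.9,-7.5,0,0,0,-11,45,0.9,-7.5,0,0,0,-11]
}}

```text
clock: 12.28
position: [504.7, -260.7, 133.2]
ee_rot: [0.77, -0.639, -0.001, 0.001]
contact_force: [0.7, 1.1, 1.0]
gripper_width: 38.5
```

```bash
python3 - <<'E'
from h import *
s=arm.read_state();print(s['clock'],s['position'],s['ee_rot'].round(4),s['gripper_width'],s['joint_vel'].round(3))
V,U=np.mgrid[0:384,0:512]
im,d=arm.get_image('wrist');ci=arm.camera_info('wrist');W=world(ci,U,V,d);save('w10',im);np.savez('pics/w10.npz',im=im,d=d,W=W)
for r in arm.place_of('cover_bar','wrist'): print(r,onz(ci,*np.array(r['uv']).astype(float),111))
m=(abs(W[...,2]-121)<5)&(V<330)
print(cv2.minAreaRect(W[m][:,:2].astype(np.float32)),np.median(W[m][:,2]))
E
```

```text
12.275 [ 504.73610861 -260.66197233  133.24761365] [ 7.696e-01 -6.385e-01 -1.200e-03  5.000e-04] 38.4703656141361 [ 0.018 -0.015 -0.001  0.003 -0.002 -0.   ]
{'uv': [254.6, 197.0], 'confidence': 0.9} [ 508.73622638 -274.64183612  111.        ]
((619.1495361328125, -251.92474365234375), (236.692138671875, 219.82843017578125), 11.06958293914795) 121.03806798605123
```

View pics/w10.png

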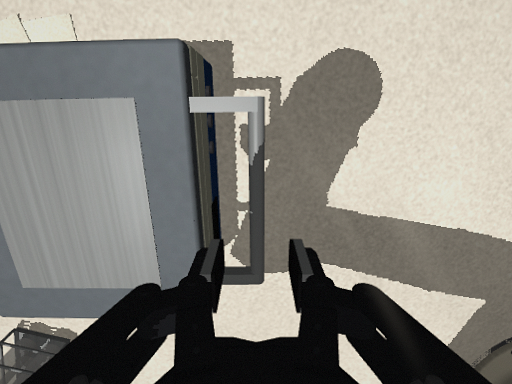

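```bash
python3 - <<'E'
from h import *
z=np.load('pics/w10.npz');W=z['W'];V,U=np.mgrid[0:384,0:512]
m=(U>240)&(U<272)&(V>112)&(V<262)&(abs(W[...,2]-114)<6)
P=W[m];vx=cv2.fitLine(P[:,:2].astype(np.float32),cv2.DIST_HUBER,0,.01,.01).ravel();print(len(P),vx,np.degrees(np.arctan2(vx[1],vx[0])),P[:,2].max())
top=P[P[:,2]>115.5];vx=cv2.fitLine(top[:,:2].astype(np.float32),cv2.DIST_HUBER,0,.01,.01).ravel();print(len(top),vx)
# extents incl arms
m=(U>185)&(U<272)&(V>90)&(V<290)&(abs(W[...,2]-114)<6)&(W[...,0]<530)
h=np.radians(11.07);ex=np.array([np.cos(h),np.sin(h)]);ey=np.array([-ex[1],ex[0]])
for Q in (W[m],P,top): a=Q[:,:2]@ex;b=Q[:,:2]@ey;print(np.percentile(a,[1,50,99]).round(1),np.percentile(b,[1,50,99]).round(1))
# plate extents in heater frame
m=(abs(W[...,2]-121)<4)&(V<300)&(U<200);Q=W[m];print('plate',np.percentile(Q[:,:2]@ex,[.2,99.8]),np.percentile(Q[:,:2]@ey,[.2,99.8]))
print('tcp',np.array([504.7,-260.7])@ex,np.array([504.7,-260.7])@ey)
sd=np.load('pics/si9.npz');ci=arm.camera_info('side');S=world(ci,U,V,sd['d'])
m=(abs(S[...,2]-121)<4)&(abs(U-268)<70)&(abs(V-262)<65)&(S[...,:2]@ex>450+50);Q=S[m];a=Q[:,:2]@ex;b=Q[:,:2]@ey
print('side plate',np.percentile(a,[.5,99.5]),np.percentile(b,[.5,99.5]))
E
```

```text
2334 [ 1.9445334e-01 -9.8091179e-01  5.0898764e+02 -2.8436957e+02] -78.7872 118.43641850107666
1359 [ 1.9380432e-01 -9.8104018e-01  5.0900577e+02 -2.8416776e+02]
[439.2 445.9 472. ] [-439.4 -369.1 -291.3]
[439.2 444.9 450.8] [-429.1 -379.1 -313.9]
[440.9 445.  449. ] [-429.1 -378.4 -314.6]
plate [490.06239199 662.92999379] [-474.99751596 -278.79710172]
tcp 445.2526943474749 -352.75574860845865
side plate [500.92755553 678.67986411] [-477.24274328 -260.84962929]
```

The bar's centre line is at 445.0 along the heater's x, and the TCP is at 445.2. I only need to shift 12 mm along the bar before going down and pinching.

Call:
{"op": "play_rows", "data": {
  "motion": [45,0.2,-1.2,-1,0,0,0,45,0.2,-1.2,-3.5,0,0,0,45,0.2,-1.2,-6,0,0,0,45,0.2,-1.2,-7.5,0,0,0,45,0.2,-1.2,-7.8,0,0,0]
}}

```text
clock: 13.0
position: [506.9, -273.1, 55.3]
ee_rot: [0.77, -0.639, -0.001, 0.001]
contact_force: [0.5, -0.5, 0.6]
gripper_width: 38.5
```

Call:
{"op": "play_rows", "data": {
  "motion": [0,0,0,0,0,0,0,0,0,0,0,0,0,0,0,0,0,0,0,0,0,0,0,0,0,0,0,0]
}}

```text
clock: 13.5
position: [507.0, -273.6, 57.1]
ee_rot: [0.769, -0.639, -0.0, 0.0]
contact_force: [-4.1, -1.6, 3.8]
gripper_width: 10.1
```

```bash
python3 - <<'E'
from h import *
s=arm.read_state();print(s['clock'],s['position'],s['ee_rot'].round(4),s['gripper_width'],s['contact_force'])
h=np.radians(11.1);ex=np.array([np.cos(h),np.sin(h)]);print(s['position'][:2]@ex)
V,U=np.mgrid[0:384,0:512]
im,d=arm.get_image('wrist');ci=arm.camera_info('wrist');W=world(ci,U,V,d);save('w11',im);np.savez('pics/w11.npz',im=im,d=d,W=W)
E
```

```text
13.5 [ 506.96934142 -273.58955212   57.12497438] [ 7.695e-01 -6.387e-01 -1.000e-04  3.000e-04] 10.064539935828876 [-4.11961765 -1.63959115  3.7963312 ]
444.8132970104458
```

View pics/w11.png

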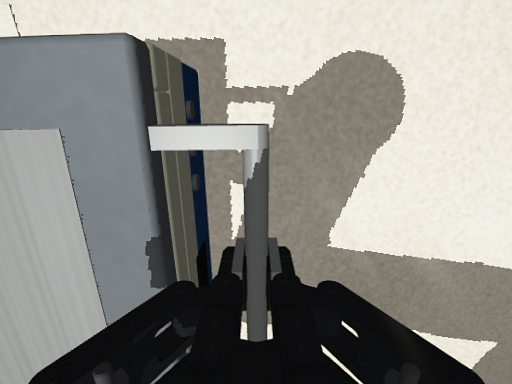

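Pinched: width is 10 mm on the 12 mm bar, reading about 2 mm low just as it did on the knob. The bar is between the pads at (257,250). I'm raising the cover along its arc in 6° steps.

Call:
{"op": "play_rows", "data": {
  "motion": [0,0.13,0.02,2.46,0,0,0,0,0.5,0.1,4.89,0,0,0,0,1.13,0.22,7.26,0,0,0,0,1.99,0.39,9.56,0,0,0,0,3.09,0.61,11.75,0,0,0]
}}

```text
clock: 14.18
position: [535.6, -267.9, 174.2]
ee_rot: [0.769, -0.639, -0.002, 0.002]
contact_force: [-4.8, -4.8, -0.5]
gripper_width: 9.7
```

```bash
cat > q.py <<'E'
from h import *
import sys
s=arm.read_state();print(s['clock'],s['position'].round(1),s['ee_rot'].round(3),round(float(s['gripper_width']),1),s['contact_force'].round(1))
h=np.radians(11.1);ex=np.array([np.cos(h),np.sin(h)])
da=s['position'][:2]@ex-444.8; dz=s['position'][2]-56.0
print('q tcp: z',np.degrees(np.arcsin(min(1,dz/235))),'a',np.degrees(np.arccos(1-da/235)), 'atan',np.degrees(np.arctan2(dz,235-da)),'r',np.hypot(dz,235-da))
V,U=np.mgrid[0:384,0:512]; ey=np.array([-ex[1],ex[0]])
for n in ('side','scene','wrist'):
    im,d=arm.get_image(n);ci=arm.camera_info(n);W=world(ci,U,V,d)
    save(sys.argv[1]+n,im)
    a=W[...,:2]@ex-680; b=W[...,:2]@ey+366; r=np.hypot(a,W[...,2]-111)
    m=(abs(b)<85)&(a>-185)&(a<-5)&(r<185)&(r>25)&(W[...,2]>125)&(d>0)
    P=np.c_[a[m],b[m],W[...,2][m]-111]
    if len(P)<60: print(n,'few',len(P));continue
    # RANSAC plane through lines in (a,z)
    rng=np.random.default_rng(0);best=None
    for _ in range(400):
        p=P[rng.choice(len(P),3,replace=False)];nn=np.cross(p[1]-p[0],p[2]-p[0]);L=np.linalg.norm(nn)
        if L<1: continue
        nn/=L
        if abs(nn[1])>.1: continue
        k=abs((P-p[0])@nn)<2.5
        if best is None or k.sum()>best.sum(): best=k
    Q=P[best];_,_,vt=np.linalg.svd(Q-Q.mean(0));nn=vt[2];nn=nn*np.sign(nn[2])
    print(n,'plane q',np.degrees(np.arctan2(nn[0],nn[2])).round(2),'ny',nn[1].round(3),'off',(Q.mean(0)@nn).round(1),best.sum(),len(P))
E
python3 q.py a
```

```text
bash:  1254 Killed                     python3 q.py a
```

View pics/aside.png

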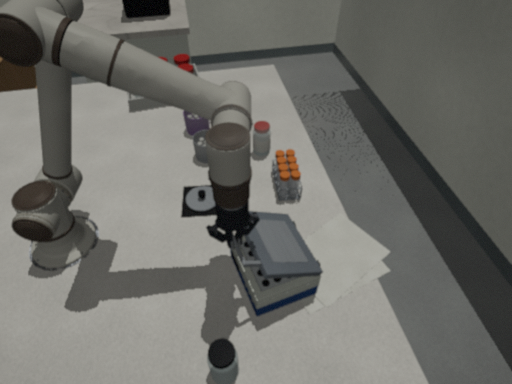

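The side view shows the cover rising with the bar still in the fingers. My script ran out of memory because of a full SVD, so I'm fixing that.

```bash
sed -i 's/np.linalg.svd(Q-Q.mean(0))/np.linalg.svd(Q-Q.mean(0),full_matrices=False)/' q.py; python3 q.py b
```

```text
14.325 [ 536.1 -267.9  174.9] [ 0.769 -0.639 -0.002  0.002] 9.7 [-6.6 -5.6  1.4]
q tcp: z 30.399130882634818 a 29.12857084782903 atan 30.082975278890704 r 237.23490265153634
side plane q 29.27 ny -0.001 off 10.1 1941 1979
scene plane q 28.43 ny -0.01 off 11.6 1033 1618
wrist plane q 28.95 ny -0.003 off 9.6 25503 25503
```

Call:
{"op": "play_rows", "data": {
  "motion": [0,1.31,0.26,2.06,0,0,0,0,2.84,0.56,3.97,0,0,0,0,4.54,0.89,5.71,0,0,0,0,6.42,1.26,7.26,0,0,0,0,7.75,1.52,8.18,0,0,0]
}}

```text
clock: 15.1
position: [613.9, -252.9, 260.4]
ee_rot: [0.769, -0.639, -0.0, 0.002]
contact_force: [-9.9, 0.7, 13.6]
gripper_width: 9.6
```

```bash
python3 q.py c
```

```text
15.1 [ 613.9 -252.9  260.4] [ 0.769 -0.639 -0.     0.002] 9.6 [-9.9  0.7 13.6]
q tcp: z 60.447446043538726 a 57.553333207353646 atan 58.335731094993626 r 240.1810352046333
side plane q 57.46 ny -0.001 off 10.9 551 551
scene plane q 58.29 ny -0.004 off 9.6 1164 1900
wrist plane q 57.87 ny -0.001 off 9.6 8205 8205
```

View pics/cwrist.png

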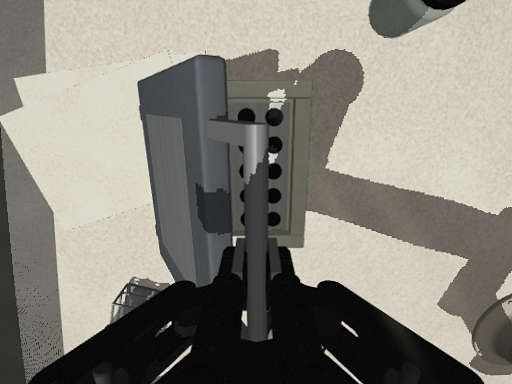

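At 58°. I'm going a bit further, to about 62°, so it is clearly past the 51.6° balance point.

Call:
{"op": "play_rows", "data": {
  "motion": [0,0.9,0.17,0.45,0,0,0,0,1.75,0.34,0.85,0,0,0,0,1.75,0.34,0.85,0,0,0]
}}

```text
clock: 15.62
position: [633.3, -249.3, 270.7]
ee_rot: [0.77, -0.638, 0.003, 0.0]
contact_force: [-7.9, 1.9, 15.4]
gripper_width: 10.0
```

```bash
python3 q.py d
```

```text
15.625 [ 633.3 -249.3  270.7] [ 0.77  -0.638  0.003  0.   ] 10.0 [-7.9  1.9 15.4]
q tcp: z 66.00636532527014 a 63.09777449201381 atan 63.65240203919398 r 239.58205243251788
side plane q 62.9 ny -0.002 off 11.0 219 220
scene plane q 63.22 ny 0.013 off 9.7 1146 1865
wrist plane q 62.82 ny -0.001 off 10.0 6320 6320
```

Held at 62.9° (±0.2°, three cameras agree). I'm easing back toward 41.6°.

Call:
{"op": "play_rows", "data": {
  "motion": [0,-1.51,-0.3,-0.86,0,0,0,0,-2.92,-0.57,-1.81,0,0,0,0,-4.29,-0.84,-2.89,0,0,0,0,-5.54,-1.09,-4.04,0,0,0,0,-6.4,-1.26,-4.9,0,0,0]
}}

```text
clock: 16.4
position: [567.9, -262.0, 218.6]
ee_rot: [0.769, -0.639, 0.001, 0.0]
contact_force: [-9.1, 0.5, 9.8]
gripper_width: 9.9
```

Call:
{"op": "play_rows", "data": {
  "motion": [0,0,0,0,0,0,0,0,0,0,0,0,0,0]
}}

```text
clock: 16.65
position: [567.9, -261.9, 218.7]
ee_rot: [0.769, -0.639, 0.001, 0.001]
contact_force: [-10.7, 0.1, 11.9]
gripper_width: 9.7
```

```bash
python3 q.py e
```

```text
16.65 [ 567.9 -261.9  218.7] [ 0.769 -0.639  0.001  0.001] 9.7 [-10.7   0.1  11.9]
q tcp: z 43.814565345546896 a 42.60826319118208 atan 43.248656678133315 r 237.45600226970276
side plane q 42.51 ny -0.001 off 10.4 1379 1379
scene plane q 42.26 ny 0.005 off 11.1 1104 1819
wrist plane q 42.5 ny -0.002 off 9.9 15258 15258
```

Call:
{"op": "play_rows", "data": {
  "motion": [0,-0.25,-0.05,-0.27,0,0,0,0,-0.25,-0.05,-0.27,0,0,0,0,-0.25,-0.05,-0.27,0,0,0,0,-0.25,-0.05,-0.27,0,0,0]
}}

```text
clock: 17.3
position: [564.8, -262.5, 215.0]
ee_rot: [0.769, -0.639, -0.0, 0.001]
contact_force: [-9.1, -1.0, 8.5]
gripper_width: 9.8
```

```bash
python3 q.py f
```

```text
17.3 [ 564.8 -262.5  215. ] [ 0.769 -0.639 -0.     0.001] 9.8 [-9.1 -1.   8.5]
q tcp: z 42.57052787928401 a 41.481204506428774 atan 42.08178271558695 r 237.21137649026474
side plane q 41.42 ny -0.0 off 10.4 1448 1450
scene plane q 40.67 ny 0.011 off 12.1 1049 1800
wrist plane q 41.42 ny -0.002 off 9.9 15972 15972
```

View pics/fscene.png

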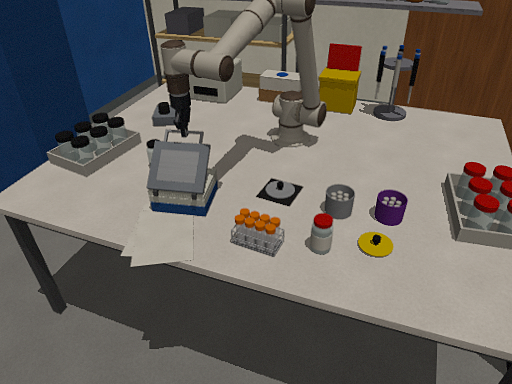

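View pics/fside.png

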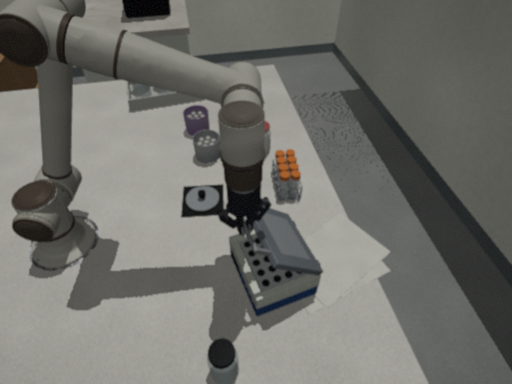

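View pics/fwrist.png

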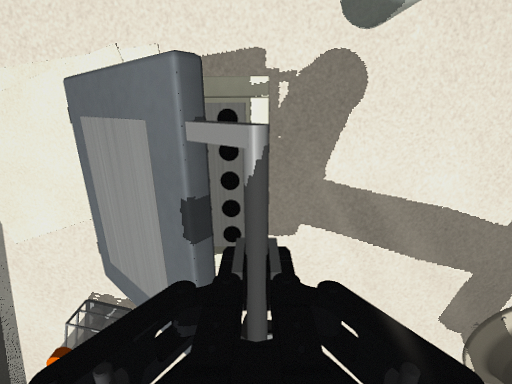

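The cover is held at 41.4°, about 10° below balance. The lid lies in the middle of the mat in the side view, disc at (203,199) and mat at (203,201). I'm handing in.

```bash
python3 -c "
from bench import arm
print(arm.job_done()); s=arm.read_state(); print(s['clock'],s['position'],s['gripper_width'])"
```

```text
the job is handed in; nothing more can be done
None
the job is handed in; nothing more can be done
```

I set the steel lid down flat, knob up, in the middle of the mat and let go of it. I then raised the cover to 62.9°, past its 51.6° balance point and short of the 83° stop. I eased it back and handed in with the bar still pinched, at about 17.5 s of the 54 s.

**Last checks**
- **Cover angle:** the side and wrist cameras both gave 41.4°. The scene camera gave 40.7°, from a poorer fit. The arm's own position gave about 42°. The target was 41.6°.
- **Grip:** the finger opening read 9.8 mm on the 12 mm bar, and about 26 mm on the 28 mm knob, so it reads roughly 2 mm low both times.
- **Lid:** it appears centred on the mat within a few millimetres in the side and wrist pictures. My numeric fit after release failed because the arm was still moving, so I judged this from the pictures.
- **Pot, jars and rack:** they look unmoved in the scene and side views, judged by eye.

**What went wrong on the way**
- **Malformed move:** the second row of my first move was wrong, which caused a short detour in free air. Nothing was touched.
- **Missed first grip:** the first closing on the knob caught only air. The pictures showed the real fingertips about 36 mm above the reported tool point. I corrected for that and the second grip held.
- **Contact force:** the highest I read was about 15 to 17 N in total, while setting the lid down and while holding the cover raised.

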